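Stop-button check on the shop counter's conveyor

TASK

Do the opening check of the counter conveyor's stop button, touching only with the fingertips, gently: press the winged mushroom button in until it latches, take the fingers off it for a moment so that it is seen to stay in, then twist it clockwise by pushing its wings until it jumps back out. With the stop out again, press the flat start button on the other box right in and let it go, and leave everything else on the counter where it stands.

Things in the scene. Friction and masses are not known exactly. Their poses are not given: they have to be found in the camera images.
- stop_station: Stop station: fixed grey box 110 x 110 mm, 60 high, with a black mushroom button in the middle of its top: a domed cap 48 mm across with two straight wings (ears) sticking out level on opposite sides, 92 mm from end to end, along the box's own +y and -y while untwisted. Origin: centre of the underside, on the button's vertical axis; z up.
- stop_press (a joint): How far the mushroom button is pushed in, m: 0 out; springs back unless pushed past about 0.010 (0.0115 is sure), where a latch catches it; it then rests at about 0.0095; hard stop at 0.013. The push grows from about 3 N to about 7 N. It cannot be pulled out of the latch, only twisted out.
- stop_twist (a joint): Turn of the mushroom head, rad: 0 at rest, growing clockwise seen from above, up to a stop at 0.9; it does not turn the other way. A light spring (under 2 N at a wing) turns it back when let go. With the button latched in, a turn past about 0.4 (0.5 is sure) frees the latch and the button jumps out by itself.
- stop_top (a point): Centre of the top of the mushroom's dome, 46 mm above the box's top when the button is out; the underside of cap and wings is 24 mm below this point. Sinks with the button.
- wing_a (a point): Middle of one wing's width and thickness, 38 mm out from the button's axis (the wing ends at 46 mm). A wing is 14 mm wide and 16 thick, 22 to 38 mm above the box's top when the button is out. Turns and sinks with the button.
- wing_b (a point): The same point on the opposite wing.
- start_station: Start station: fixed grey box 90 x 80 mm, 60 high, with a low flat-topped round push button in the middle of its top. Origin: centre of the underside. The two stations may stand either way round.
- start_button_top (a point): Centre of the flat top of the start button, a black disc 32 mm across in a steel collar 44 mm across; 22 mm above its box's top when out (the collar is 12 mm high); sinks with it.
- start_button (a joint): How far the start button is pushed in, m: 0 out, 0.006 fully in (about 5 N); springs back.
- can: Bystander, loose: drinks can, 52 mm across and 85 high. Origin: centre of its underside.
- jar: Bystander, loose: small jar with a white cap, 60 mm across and 90 high. Origin: centre of its underside.
- carton: Bystander, loose: small carton, 45 x 70 x 90 high. Origin: centre of its underside.
- tape_roll: Bystander, loose: empty roll core (ring) lying flat, 90 mm across and 24 high. Origin: centre of its underside.
- mug: Bystander, loose: white mug, 76 mm across and 85 high, handle towards its +y. Origin: centre of its underside.
- sweets_box: Bystander, loose: flat white box, 100 x 60 x 30 high. Origin: centre of its underside.

How it is judged:
On the way, in this order (a step that is already met when the one before it is completed fails the run):
1. the mushroom button stays latched in with the fingers off the station (value of joint stop_press above 0.008 m and contact force between the fingers and stop_station below 0.3 N), for 0.2 s.
2. the button has been twisted out of its latch and has jumped out (value of joint stop_press below 0.003 m), for 0.1 s.
3. the start button is pressed in (value of joint start_button above 0.0042 m), for 0.05 s.
At the end, for the whole second after the job is handed in: The mushroom button is out (less than 2 mm in) and turned back (under 0.1 rad), the start button is out again (less than 2 mm in), and every loose thing is within 30 mm of where it stood (value of joint each of stop_press, start_button below 0.002 m and value of joint stop_twist below 0.1 rad and distance of each of can, jar, carton, tape_roll, mug, sweets_box from where it was at the start of the episode below 0.03 m); the robot touches nothing.
It fails at once if the start button is pressed while the stop button is in (value of joint start_button above 0.003 m and value of joint stop_press above 0.005 m).
It fails at once if the stop station is pushed or squeezed with more than 45 N (contact force between the fingers and stop_station above 45 N).
It fails at once if the start station is pushed with more than 45 N (contact force between the fingers and start_station above 45 N).
It fails at once if a bystander is lifted, carried or knocked 30 mm or more from its place (distance of any of can, jar, carton, tape_roll, mug, sweets_box from where it was at the start of the episode above 0.03 m).
It also fails if it takes over 51 s, if anything falls off the work surface, if the arm or the gripper's body presses on something with over 40 N, if the wrist force passes 120 N, or if a joint passes its speed limit or range.

ROBOT

A 6-joint arm with a two-finger parallel gripper is mounted at the origin on the work surface. World frame = base frame: x ahead of the robot, y to its left, z up, the work surface at z = 0. Lengths are in m, angles in rad, forces in N, time in s.
With the tool pointing down it reaches from about 0.2 to 0.875 m from the base axis. Payload 3.4 kg.
Tool frame: the origin (TCP) lies on the front face of the gripper's body, between the roots of the fingers; the fingertips stand 97 mm ahead of it and the grasp point (between the pads) lies 78 mm ahead of it; z points along the fingers, y is the direction in which the jaws open and shut (so a half turn about z gives the same grasp; the last joint's range is limited). The gripper opens to 94 mm and grips with 3 to 60 N. Pads are 16 mm wide; open, the fingers measure 119 mm over their backs; the gripper's body (75 mm by 177 mm) begins 78 mm behind the grasp point.
Start: joints at [-1.24, 0.276, 1.505, -0, 1.361, -0.121], TCP at [0.251, -0.517, 0.303] pointing down, gripper open.
Joint ranges: [-2.89, 2.89], [-0.75, 2.08], [0.22, 2.7], [-1.18, 4.32], [0.11, 2.71], [-2.7, 2.7]. Speed limits (rad/s): [2.57, 2.57, 3.14, 3.14, 3.14, 3.14].

INTERFACE

Orientations are given as a unit quaternion [w, x, y, z].
In Python, from rig import status, read_camera, calibration, bot gives the robot as it stands. The module is installed in compiled form; this text tells all that it offers.
- The arm moves only by the tool drive_tool, never from a script. Its argument "increments" is one flat list of numbers, 7 for each row, row after row: the shift along the tool's x, y, z in m, then the turn, a rotation vector about the tool's x, y, z in rad, then the opening, from -1 (shut) to 1 (fully open). A call has exactly 10 rows; each row is the pose to reach, as a shift and turn from the pose commanded when the call began, along the tool's axes at that moment; what a row does not reach only later rows make up. A row lasts 1/10 s, in which the tool goes at most 50 mm and 8.59 degrees, less where a joint would pass 70% of its speed; a pose out of reach is approached as far as the arm can. A call with a gripper value outside its range is refused whole. The fingers move at their own pace and stop on an object; the grip force is fixed at half the most. Time passes only in rows, so rows that repeat a pose let the fingers close, or fill a call up. It gives the time, the measured TCP pose, the force and the opening at its end, in the units of the state.
- status.state(): the state, without advancing time (a new reading comes with each control period).
- read_camera(name): name is "side" or "top"; returns the picture (384x512x3 uint8, red, green, blue); there is no depth.
- calibration(name): a dict with "fx", "fy", "cx", "cy" (pixels), "k1" (the pictures are not rectified: a ray, as slopes to the right and down, at radius r is drawn at 1 + k1 r^2 times it, then the intrinsics apply), "xyz" and "rotation" of the camera in the world. Camera axes: x right, y up, looking along -z (the intrinsics and any distortion apply to the point x, -y, -z); pixel columns grow to the right and rows downward; lengths in m; the calibration is good to about 2 mm. A picture is of the moment at which its call begins. calibration takes no time and is no camera call.
- bot.sign_off(): hands the job in, once; it reports no verdict.
The state is a dict: "time_s": time; "q": joint angles; "dq": joint speeds; "joint_torque": joint torques, N m; "ee_pos": TCP position; "ee_rot": TCP orientation; "contact_force": force on the tool from outside, world axes, zero at the start; "moment": the same for the moment, N m; "gripper_width": finger opening in m.
Only numpy, scipy, OpenCV 4.12 (cv2) and the standard library are available. Lean on these libraries where they do the work, as an engineer would, in place of code of your own. Each camera call takes 0.05 s, during which the arm holds its last target.

## Working session

There is one attempt and no reset: what is moved stays moved. The work goes in short steps, Python scripts to look and compute and a tool call to move; the robot and the scene stay as the last step left them, time stands still between calls to the robot, and variables do not carry over. Pictures are saved under pics/ and viewed, and the job is handed in when it is done.

Besides the shell and the picture viewer there is one more tool, called after "Request:" as name(argument=value, ...), one argument or row to a line, values as JSON. drive_tool: Moves the arm, as the interface text tells. Its arguments: {"type":"object","properties":{"increments":{"type":"array"}},"required":["increments"]}

```bash
mkdir -p pics; python3 - <<'E'
from rig import status, read_camera, calibration
import cv2
for n in("side","top"):
    cv2.imwrite(f"pics/{n}0.png",read_camera(n)[:,:,::-1]); print(calibration(n))
print(status.state())
E
```

```text
{'fx': 470.83007727642473, 'fy': 470.83007727642473, 'cx': 246.17858262315715, 'cy': 197.55275108047633, 'k1': -0.003274881355791136, 'xyz': array([0.50531207, 0.94420708, 0.7939023 ]), 'rotation': array([-0.01606593, -0.01382981,  0.44739395,  0.89408572])}
{'fx': 360.2905463605184, 'fy': 360.2905463605184, 'cx': 261.2388653369294, 'cy': 190.1426592071935, 'k1': -0.01370190095311614, 'xyz': array([ 0.51383962, -0.00454764,  1.0453747 ]), 'rotation': array([-0.69703584, -0.01109462,  0.01638892,  0.71676311])}
{'time_s': 0.1, 'q': array([-1.24000776e+00,  2.76534664e-01,  1.50597115e+00,  1.76331586e-05,
        1.36069642e+00, -1.21009587e-01]), 'dq': array([-0.00120321, -0.00151124, -0.00196073,  0.00022683,  0.00133602,
        0.00023991]), 'joint_torque': array([ 1.35848572e-03, -4.05457842e+01, -2.37780279e+01,  7.03284913e-02,
        2.98669317e-02, -4.35544985e-05]), 'ee_pos': array([ 0.25092061, -0.51698888,  0.30190355]), 'ee_rot': array([-8.01272021e-04,  9.74593221e-01,  2.23980816e-01, -7.56857286e-05]), 'contact_force': array([ 0.34741688,  0.40093742, -0.33205127]), 'moment': array([0.04133197, 0.03924338, 0.00857866]), 'gripper_width': 0.0939247237104629}
```

View pics/side0.png

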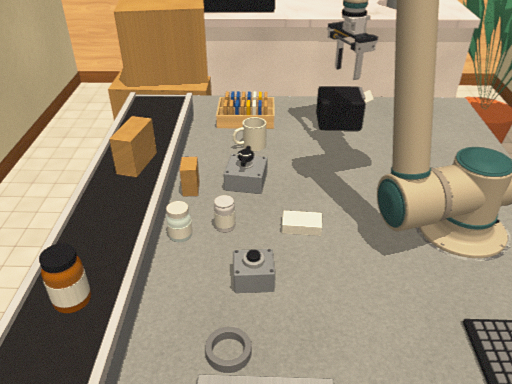

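View pics/top0.png

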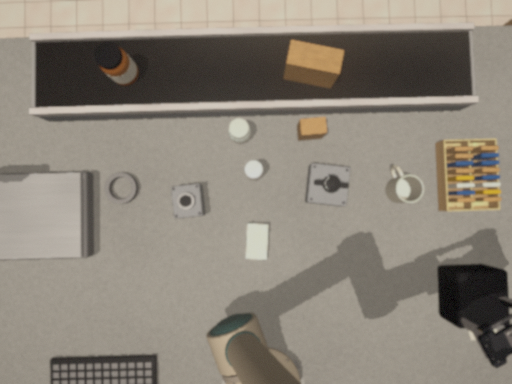

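The top view shows the stop station near (328,184) and the start station near (187,201), with the mug, can or jar, and carton close to the stop. The side view shows the stop at (246,165) and the start at (254,265). I'll zoom in on both.

```bash
cat > h.py <<'E'
import numpy as np, cv2
from scipy.spatial.transform import Rotation as R
from rig import status, read_camera, calibration
def cam(n):
    c=calibration(n); q=c['rotation']; return c,R.from_quat([q[1],q[2],q[3],q[0]]).as_matrix()
def proj(n,p):
    c,M=cam(n); d=(np.atleast_2d(p)-c['xyz'])@M; s=np.c_[d[:,0]/-d[:,2],-d[:,1]/-d[:,2]]
    s=s*(1+c['k1']*(s**2).sum(1,keepdims=True)); return np.c_[c['fx']*s[:,0]+c['cx'],c['fy']*s[:,1]+c['cy']]
def unproj(n,uv,z):
    c,M=cam(n); s0=(np.array(uv,float)-[c['cx'],c['cy']])/[c['fx'],c['fy']]; s=s0.copy()
    for _ in range(5): s=s0/(1+c['k1']*(s@s))
    d=M@np.array([s[0],-s[1],-1]); t=(z-c['xyz'][2])/d[2]; return c['xyz']+t*d
def crop(n,img,x0,y0,w,h,k,name):
    cv2.imwrite(f"pics/{name}.png",cv2.resize(img[y0:y0+h,x0:x0+w],None,fx=k,fy=k,interpolation=cv2.INTER_CUBIC)[:,:,::-1])
def tri(pts):
    from scipy.optimize import least_squares
    r=least_squares(lambda p:np.concatenate([proj(n,p)[0]-uv for n,uv in pts.items()]),[0.5,0,0.1]); return r.x,r.fun
E
python3 - <<'E'
from h import *
t=cv2.imread('pics/top0.png')[:,:,::-1]; s=cv2.imread('pics/side0.png')[:,:,::-1]
crop('top',t,290,150,80,70,8,'tstop'); crop('top',t,155,165,80,70,8,'tstart')
crop('side',s,210,130,80,70,8,'sstop'); crop('side',s,215,235,80,70,8,'sstart')
print(unproj('top',(331,183.5),.10),unproj('top',(186,201),.082))
E
```

```text
[ 0.56289856 -0.19623247  0.1       ] [0.52777437 0.18938667 0.082     ]
```

View pics/tstop.png

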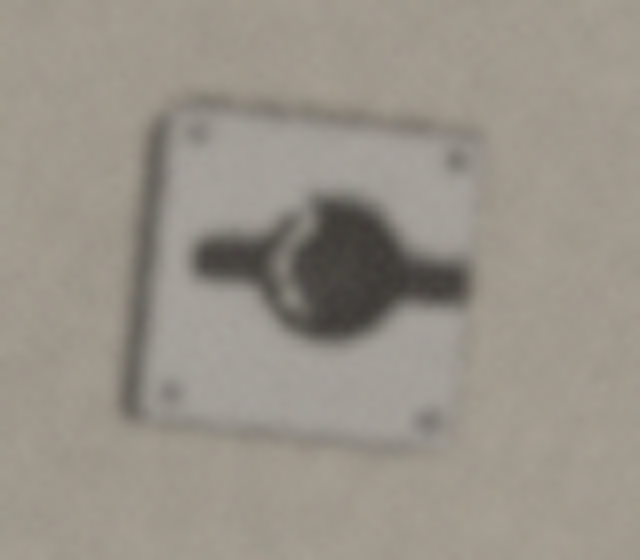

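View pics/tstart.png

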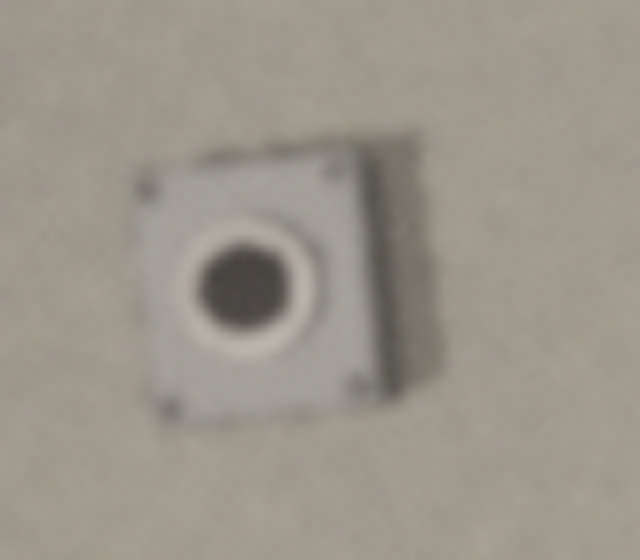

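View pics/sstop.png

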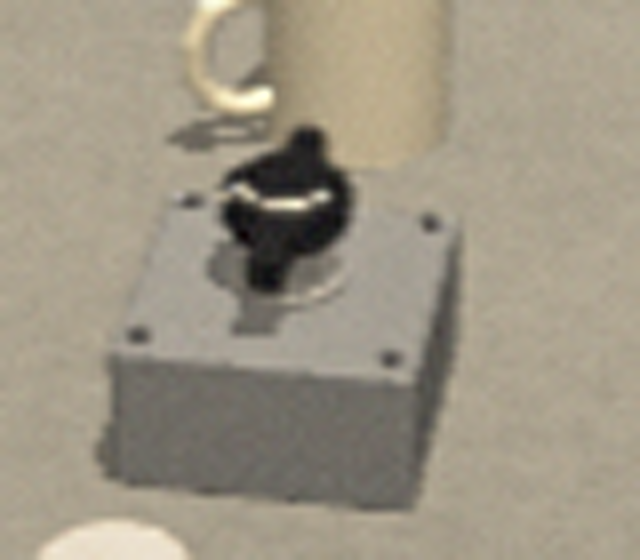

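View pics/sstart.png

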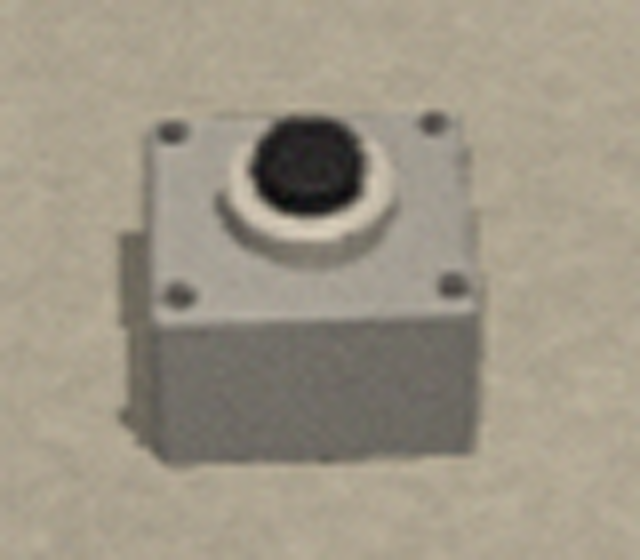

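```bash
python3 - <<'E'
from h import *
def f(p,o): return (np.array(p,float)+.5)/8-.5+o
ts=[f(p,(290,150)) for p in [(197,133),(456,160),(170,392),(428,420)]]
ss=[f(p,(210,130)) for p in [(430,222),(391,358),(192,201),(138,335)]]
tb=[f(p,(155,165)) for p in [(148,188),(335,168),(170,408),(360,385)]]
sb=[f(p,(215,235)) for p in [(453,286),(433,123),(180,296),(172,132)]]
# side view: right=-x, down=+y
for nm,T,S in (('stop',ts,ss),('start',tb,sb)):
    A=np.array([unproj('top',p,.06) for p in T]);B=np.array([unproj('side',p,.06) for p in S])
    print(nm,A.round(4).tolist(),A.mean(0),'\n side',B.round(4).tolist(),B.mean(0))
    print([np.hypot(*(X[a]-X[b])[:2]).round(4) for X in(A,B) for a,b in((0,1),(2,3),(0,2),(1,3))])
w=[unproj('top',f(p,(290,150)),.09) for p in((195,258),(468,283))]
print('wings',w,(w[0]+w[1])/2,np.hypot(*(w[0]-w[1])[:2]),np.degrees(np.arctan2(*(w[0]-w[1])[[1,0]])))
w=[unproj('side',f(p,(210,130)),z) for p,z in(((265,275),.09),((308,140),.09))];print(w,(w[0]+w[1])/2)
print(unproj('top',f((243,288),(155,165)),.082),unproj('side',f((307,165),(215,235)),.082))
q=status.state()
print(R.from_quat(np.roll(q['ee_rot'],-1)).as_matrix().round(3))
E
```

```text
stop [[0.6139, -0.1598, 0.06], [0.6022, -0.2486, 0.06], [0.5252, -0.1475, 0.06], [0.5132, -0.2357, 0.06]] [ 0.56360146 -0.19787876  0.06      ] 
 side [[0.511, -0.2332, 0.06], [0.5235, -0.1437, 0.06], [0.5993, -0.2457, 0.06], [0.6127, -0.1559, 0.06]] [ 0.56162785 -0.1946041   0.06      ]
[np.float64(0.0896), np.float64(0.089), np.float64(0.0895), np.float64(0.0899), np.float64(0.0903), np.float64(0.0908), np.float64(0.0891), np.float64(0.09)]
start [[0.5644, 0.2285, 0.06], [0.5695, 0.1644, 0.06], [0.4892, 0.2224, 0.06], [0.4952, 0.1575, 0.06]] [0.52957997 0.19319509 0.06      ] 
 side [[0.4886, 0.2249, 0.06], [0.4941, 0.1613, 0.06], [0.5619, 0.2309, 0.06], [0.5678, 0.1672, 0.06]] [0.52809238 0.19606746 0.06      ]
[np.float64(0.0642), np.float64(0.0652), np.float64(0.0755), np.float64(0.0746), np.float64(0.0639), np.float64(0.064), np.float64(0.0735), np.float64(0.0738)]
wings [array([ 0.5691628, -0.152954 ,  0.09     ]), array([ 0.55833431, -0.2436388 ,  0.09      ])] [ 0.56374856 -0.1982964   0.09      ] 0.09132901216078683 83.1906672585173
[array([ 0.56722891, -0.14923282,  0.09      ]), array([ 0.55584234, -0.24016027,  0.09      ])] [ 0.56153562 -0.19469654  0.09      ]
[0.52902102 0.19219912 0.082     ] [0.52854479 0.2023135  0.082     ]
[[ 0.9    0.437 -0.001]
 [ 0.437 -0.9    0.002]
 [ 0.    -0.002 -1.   ]]
```

```bash
cat >> h.py <<'E'
def to(x,y,z,head=None):
    s=status.state(); M=R.from_quat(np.roll(s['ee_rot'],-1)).as_matrix()
    h0=np.degrees(np.arctan2(M[1,1],M[0,1])); d=M.T@(np.array([x,y,z])-s['ee_pos'])
    if head is None: head=h0
    hh=np.radians(head); yv=np.array([np.cos(hh),np.sin(hh),0]); zv=np.array([0,0,-1.]); T=np.c_[np.cross(yv,zv),yv,zv]
    print('t',round(s['time_s'],2),'pos',s['ee_pos'].round(4),'head',round(h0,2),'w',round(s['gripper_width'],4),'F',s['contact_force'].round(2))
    print('shift',d.round(4),'rotvec',R.from_matrix(M.T@T).as_rotvec().round(4))
E
python3 -c "
from h import *
to(.5627,-.1963,.26,-52)"
```

```text
t 0.1 pos [ 0.2509 -0.517   0.3019] head -64.11 w 0.0939 F [ 0.35  0.4  -0.33]
shift [ 0.4205 -0.1523  0.0422] rotvec [-0.0016 -0.0004 -0.2114]
```

Request:
drive_tool(
  increments=[0.03,-0.011,0,0,0,-0.015,-1,0.07,-0.025,0,0,0,-0.035,-1,0.115,-0.042,0,0,0,-0.058,-1,0.16,-0.058,0,0,0,-0.08,-1,0.205,-0.074,0,0,0,-0.103,-1,0.25,-0.09,0,0,0,-0.126,-1,0.295,-0.107,0.01,0,0,-0.148,-1,0.34,-0.123,0.02,0,0,-0.171,-1,0.385,-0.139,0.032,0,0,-0.194,-1,0.4205,-0.1523,0.042,0,0,-0.2114,-1],
)

```text
time_s: 1.1
ee_pos: [0.5642, -0.1944, 0.2597]
ee_rot: [-0.0, 0.945, 0.327, -0.0]
contact_force: [0.1, 0.0, 0.2]
gripper_width: 0.0173
```

```bash
python3 - <<'E'
from h import *
for n,b in(("side",(190,60,120,140)),("top",(280,120,120,120))):
    im=read_camera(n); crop(n,im,*b,4,n+'1')
to(.5627,-.1963,.225,-52)
print(proj('side',status.state()['ee_pos']-[0,0,.097]))
E
```

```text
t 1.2 pos [ 0.5648 -0.1928  0.2584] head -51.7 w 0.0095 F [-0.97  0.3  -0.7 ]
shift [-0.0038  0.0016  0.0334] rotvec [-0.0038 -0.0005  0.0052]
[[243.93920211 133.38018242]]
```

View pics/side1.png

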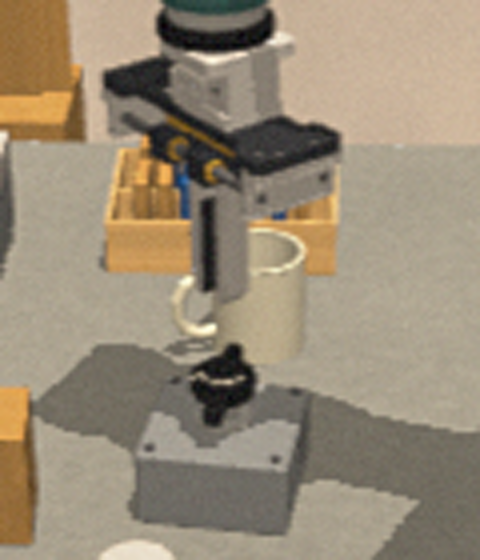

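View pics/top1.png

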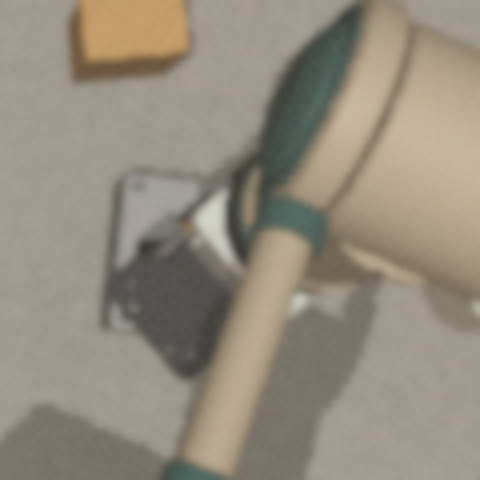

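The fingers have almost closed above the button: tips at about (228,290) in the side crop, dome below at (222,380). I'll go down to just above the dome.

Request:
drive_tool(
  increments=[-0.001,0.001,0.006,0,0,0.002,-1,-0.002,0.001,0.014,0,0,0.004,-1,-0.003,0.001,0.022,0,0,0.005,-1,-0.003,0.001,0.03,0,0,0.005,-1,-0.003,0.001,0.037,0,0,0.005,-1,-0.003,0.001,0.042,0,0,0.005,-1,-0.003,0.001,0.046,0,0,0.005,-1,-0.003,0.001,0.047,0,0,0.005,-1,-0.003,0.001,0.047,0,0,0.005,-1,-0.003,0.001,0.047,0,0,0.005,-1],
)

```text
time_s: 2.2
ee_pos: [0.5613, -0.1994, 0.214]
ee_rot: [0.0, 0.946, 0.323, 0.0]
contact_force: [-0.1, -0.2, -0.0]
gripper_width: 0.0003
```

```bash
python3 - <<'E'
from h import *
to(.5627,-.1963,.203,-52)
im=read_camera("side"); crop("side",im,200,110,90,90,6,'side2')
E
```

```text
t 2.2 pos [ 0.5613 -0.1994  0.214 ] head -52.28 w 0.0003 F [-0.06 -0.17 -0.03]
shift [ 0.003  -0.0016  0.011 ] rotvec [ 0.0007 -0.0003 -0.0049]
```

View pics/side2.png

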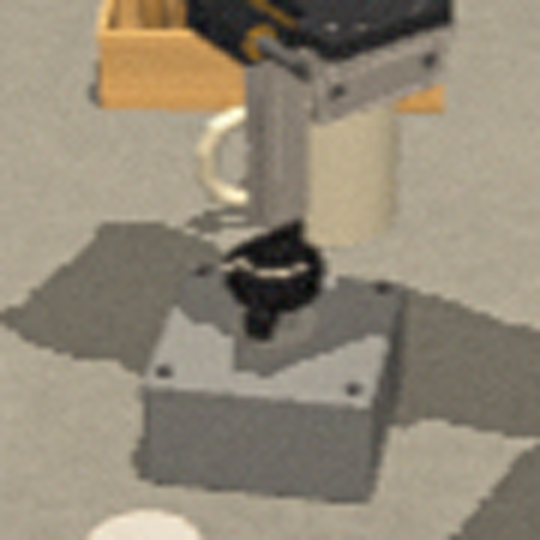

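Request:
drive_tool(
  increments=[0.0015,-0.001,0.002,0,0,0,-1,0.003,-0.0016,0.005,0,0,0,-1,0.003,-0.0016,0.008,0,0,0,-1,0.003,-0.0016,0.01,0,0,0,-1,0.003,-0.0016,0.012,0,0,0,-1,0.003,-0.0016,0.014,0,0,0,-1,0.003,-0.0016,0.016,0,0,0,-1,0.003,-0.0016,0.018,0,0,0,-1,0.003,-0.0016,0.019,0,0,0,-1,0.003,-0.0016,0.019,0,0,0,-1],
)

```text
time_s: 3.25
ee_pos: [0.5625, -0.1962, 0.1955]
ee_rot: [0.0, 0.946, 0.323, 0.0]
contact_force: [-0.5, 1.1, 6.0]
gripper_width: 0.0001
```

```bash
python3 - <<'E'
from h import *
to(.5627,-.1963,.191,-52)
E
```

```text
t 3.25 pos [ 0.5625 -0.1962  0.1955] head -52.29 w 0.0001 F [-0.46  1.13  6.05]
shift [0.0001 0.0003 0.0045] rotvec [ 0.0003 -0.0003 -0.0051]
```

Request:
drive_tool(
  increments=[0,0,0.001,0,0,0,-1,0,0,0.002,0,0,0,-1,0,0,0.003,0,0,0,-1,0,0,0.004,0,0,0,-1,0,0,0.0045,0,0,0,-1,0,0,0.005,0,0,0,-1,0,0,0.005,0,0,0,-1,0,0,0.005,0,0,0,-1,0,0,0.005,0,0,0,-1,0,0,0.005,0,0,0,-1],
)

```text
time_s: 4.25
ee_pos: [0.5625, -0.1962, 0.1908]
ee_rot: [0.0, 0.946, 0.323, 0.0]
contact_force: [-2.4, 1.0, 7.5]
gripper_width: 0.0006
```

Request:
drive_tool(
  increments=[0,0,0.0003,0,0,0,-1,0,0,0.0006,0,0,0,-1,0,0,0.0009,0,0,0,-1,0,0,0.0009,0,0,0,-1,0,0,-0.003,0,0,0,-1,0,0,-0.01,0,0,0,-1,0,0,-0.02,0,0,0,-1,0,0,-0.035,0,0,0,-1,0,0,-0.045,0,0,0,-1,0,0,-0.05,0,0,0,-1],
)

```text
time_s: 5.25
ee_pos: [0.563, -0.1966, 0.241]
ee_rot: [0.001, 0.946, 0.323, 0.001]
contact_force: [0.7, -0.4, -0.6]
gripper_width: 0.0002
```

```bash
python3 - <<'E'
from h import *
to(.5627,-.1963,.191,-52)
im=read_camera("side"); crop("side",im,200,110,90,90,6,'side3')
E
```

```text
t 5.25 pos [ 0.563  -0.1966  0.241 ] head -52.29 w 0.0002 F [ 0.71 -0.39 -0.65]
shift [-0.0001 -0.0005  0.05  ] rotvec [ 0.0019 -0.0008 -0.0051]
```

View pics/side3.png

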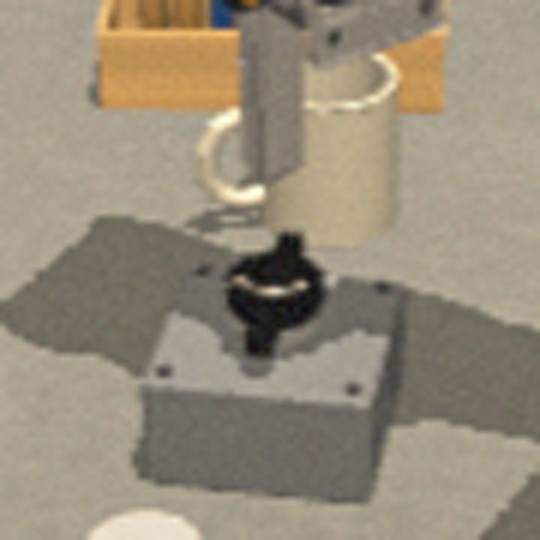

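The dome has dropped (highlight at row 285 against 268 before), so it is latched with the fingers clear. Next I'll open the fingers to about 60 mm.

Request:
drive_tool(
  increments=[0,0,0,0,0,0,0.28,0,0,0,0,0,0,0.28,0,0,0,0,0,0,0.28,0,0,0,0,0,0,0.28,0,0,0,0,0,0,0.28,0,0,0,0,0,0,0.28,0,0,0,0,0,0,0.28,0,0,0,0,0,0,0.28,0,0,0,0,0,0,0.28,0,0,0,0,0,0,0.28],
)

```text
time_s: 6.3
ee_pos: [0.5625, -0.1963, 0.2397]
ee_rot: [0.0, 0.946, 0.323, 0.0]
contact_force: [-0.5, -0.2, -0.2]
gripper_width: 0.0603
```

```bash
python3 - <<'E'
from h import *
to(.5627,-.1965,.173,-52)
im=read_camera("side"); crop("side",im,200,110,90,90,6,'side4')
E
```

```text
t 6.3 pos [ 0.5625 -0.1963  0.2397] head -52.29 w 0.0603 F [-0.5  -0.25 -0.18]
shift [0.     0.0003 0.0667] rotvec [ 0.0001  0.     -0.005 ]
```

View pics/side4.png

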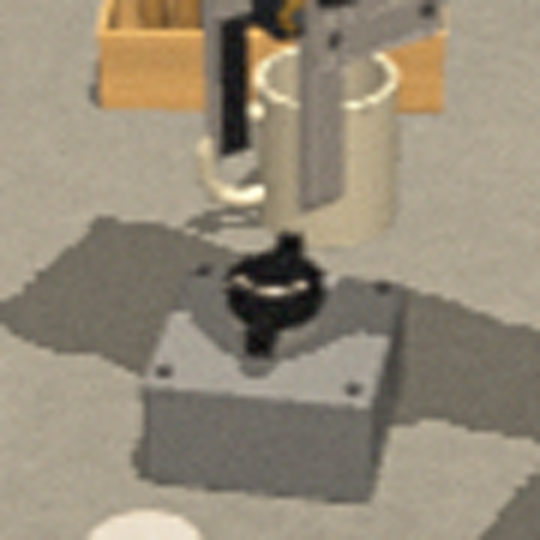

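The fingers are 60 mm apart and lie either side of the wing line. I'll lower them beside the wings to 16 mm above the box top.

Request:
drive_tool(
  increments=[0,0,0.01,0,0,0,0.28,0,0,0.022,0,0,0,0.28,0,0,0.032,0,0,0,0.28,0,0,0.038,0,0,0,0.28,0,0,0.044,0,0,0,0.28,0,0,0.05,0,0,0,0.28,0,0,0.056,0,0,0,0.28,0,0,0.062,0,0,0,0.28,0,0,0.066,0,0,0,0.28,0,0,0.066,0,0,0,0.28],
)

```text
time_s: 7.35
ee_pos: [0.5622, -0.1962, 0.173]
ee_rot: [-0.0, 0.946, 0.323, -0.0]
contact_force: [0.0, 0.7, 0.4]
gripper_width: 0.0602
```

```bash
python3 - <<'E'
from h import *
to(.5627,-.1965,.173,-52)
im=read_camera("side"); crop("side",im,200,110,90,90,6,'side5')
E
```

```text
t 7.35 pos [ 0.5622 -0.1962  0.173 ] head -52.29 w 0.0602 F [0.02 0.74 0.36]
shift [0.0002 0.0006 0.    ] rotvec [-0.0009  0.0005 -0.005 ]
```

View pics/side5.png

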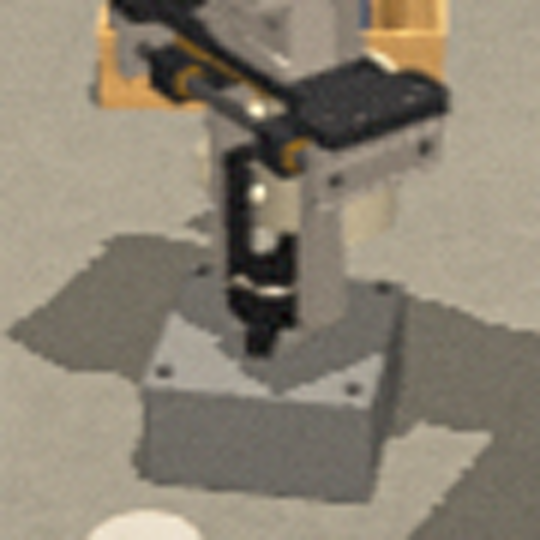

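The fingers straddle the cap with the wings clear. Now I'll turn clockwise.

Request:
drive_tool(
  increments=[0,0,0,0,0,0.06,0.28,0,0,0,0,0,0.13,0.28,0,0,0,0,0,0.2,0.28,0,0,0,0,0,0.26,0.28,0,0,0,0,0,0.32,0.28,0,0,0,0,0,0.38,0.28,0,0,0,0,0,0.44,0.28,0,0,0,0,0,0.5,0.28,0,0,0,0,0,0.55,0.28,0,0,0,0,0,0.55,0.28],
)

```text
time_s: 8.4
ee_pos: [0.5629, -0.1964, 0.1743]
ee_rot: [0.0, 0.999, 0.054, 0.001]
contact_force: [0.8, -0.4, 0.7]
gripper_width: 0.0603
```

```bash
python3 - <<'E'
from h import *
to(.5627,-.1965,.173,-52); print(status.state()['moment'])
im=read_camera("side"); crop("side",im,200,110,90,90,6,'side6')
E
```

```text
t 8.4 pos [ 0.5629 -0.1964  0.1743] head -83.79 w 0.0603 F [ 0.82 -0.43  0.72]
shift [-0.0002  0.      0.0013] rotvec [ 0.0012 -0.001  -0.5549]
[-0.00099726  0.00961514  0.06535188]
```

View pics/side6.png

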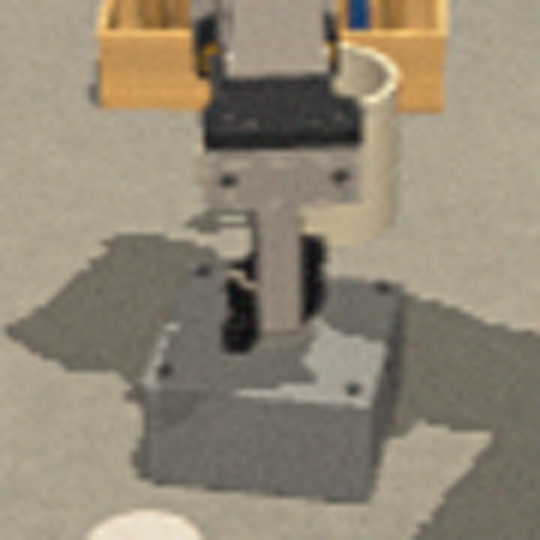

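The near wing is now at (237,335), left of the finger, and is turning. I'll continue.

Request:
drive_tool(
  increments=[0,0,0,0,0,0.05,0.28,0,0,0,0,0,0.1,0.28,0,0,0,0,0,0.15,0.28,0,0,0,0,0,0.2,0.28,0,0,0,0,0,0.24,0.28,0,0,0,0,0,0.28,0.28,0,0,0,0,0,0.32,0.28,0,0,0,0,0,0.36,0.28,0,0,0,0,0,0.36,0.28,0,0,0,0,0,0.36,0.28],
)

```text
time_s: 9.45
ee_pos: [0.5628, -0.1965, 0.174]
ee_rot: [0.0, 0.992, -0.125, 0.001]
contact_force: [-0.1, -0.5, 0.2]
gripper_width: 0.0604
```

```bash
python3 - <<'E'
from h import *
to(.5627,-.1965,.173,-52); print(status.state()['moment'])
im=read_camera("side"); crop("side",im,200,110,90,90,6,'side7')
E
```

```text
t 9.45 pos [ 0.5628 -0.1965  0.174 ] head -104.35 w 0.0604 F [-0.13 -0.52  0.25]
shift [-0.0001  0.0001  0.001 ] rotvec [ 9.000e-04 -9.000e-04 -9.136e-01]
[-0.06251483 -0.05458276  0.01446256]
```

View pics/side7.png

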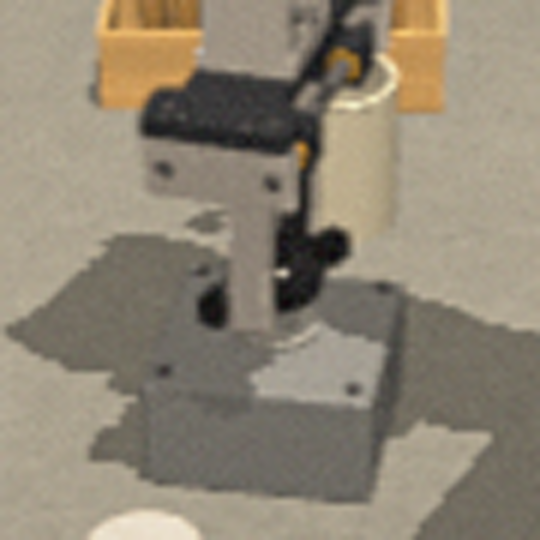

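The wing has turned and the cap sits higher, with the stem visible beneath, so it has jumped out. I'll turn back, then lift.

Request:
drive_tool(
  increments=[0,0,0,0,0,-0.06,0.28,0,0,0,0,0,-0.15,0.28,0,0,0,0,0,-0.25,0.28,0,0,0,0,0,-0.35,0.28,0,0,0,0,0,-0.45,0.28,0,0,0,0,0,-0.55,0.28,0,0,0,0,0,-0.65,0.28,0,0,0,0,0,-0.75,0.28,0,0,0,0,0,-0.85,0.28,0,0,0,0,0,-0.91,0.28],
)

```text
time_s: 10.5
ee_pos: [0.5622, -0.1961, 0.1734]
ee_rot: [-0.0, 0.946, 0.325, -0.0]
contact_force: [0.5, -0.3, 0.8]
gripper_width: 0.0601
```

Request:
drive_tool(
  increments=[0,0,0,0,0,0,0.28,0,0,0,0,0,0,0.28,0,0,-0.01,0,0,0,0.28,0,0,-0.02,0,0,0,0.28,0,0,-0.035,0,0,0,0.28,0,0,-0.05,0,0,0,0.28,0,0,-0.065,0,0,0,0.28,0,0,-0.08,0,0,0,0.28,0,0,-0.09,0,0,0,0.28,0,0,-0.09,0,0,0,0.28],
)

```text
time_s: 11.5
ee_pos: [0.5633, -0.1966, 0.266]
ee_rot: [0.002, 0.946, 0.323, 0.002]
contact_force: [-0.8, 0.8, -0.2]
gripper_width: 0.06
```

```bash
python3 - <<'E'
from h import *
to(.5288,.1945,.25,-30)
im=read_camera("side"); crop("side",im,200,110,90,90,6,'side8')
E
```

```text
t 11.5 pos [ 0.5633 -0.1966  0.266 ] head -52.29 w 0.06 F [-0.79  0.8  -0.16]
shift [ 0.2119 -0.3306  0.0151] rotvec [ 0.0043 -0.0011 -0.3891]
```

View pics/side8.png

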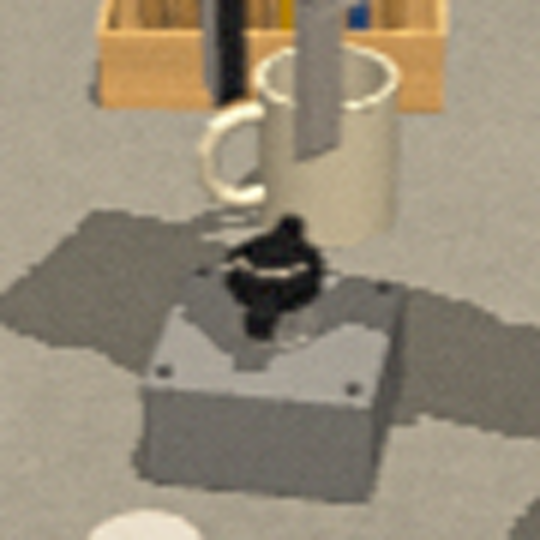

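The button is out (highlight back at row 268) and the wings are untwisted. I'll move to the start box with the fingers closing.

Request:
drive_tool(
  increments=[0.012,-0.018,0,0,0,0,-1,0.035,-0.054,0,0,0,0,-1,0.06,-0.094,0,0,0,0,-1,0.085,-0.133,0,0,0,0,-1,0.11,-0.172,0,0,0,0,-1,0.135,-0.211,0,0,0,0,-1,0.16,-0.25,0,0,0,0,-1,0.18,-0.281,0,0,0,0,-1,0.198,-0.309,0,0,0,0,-1,0.2119,-0.3306,0.01,0,0,0,-1],
)

```text
time_s: 12.55
ee_pos: [0.5277, 0.1971, 0.2539]
ee_rot: [-0.0, 0.946, 0.324, 0.001]
contact_force: [0.9, -0.7, 0.3]
gripper_width: 0.0005
```

Request:
drive_tool(
  increments=[0,0,0.01,0,0,0,-1,0,0,0.02,0,0,0,-1,0,0,0.03,0,0,0,-1,0,0,0.04,0,0,0,-1,0,0,0.05,0,0,0,-1,0,0,0.055,0,0,0,-1,0,0,0.06,0,0,0,-1,0,0,0.06,0,0,0,-1,0,0,0.06,0,0,0,-1,0,0,0.06,0,0,0,-1],
)

```text
time_s: 13.55
ee_pos: [0.5282, 0.195, 0.1941]
ee_rot: [0.0, 0.946, 0.323, 0.0]
contact_force: [0.2, 0.6, -0.4]
gripper_width: 0.0002
```

```bash
python3 - <<'E'
from h import *
to(.5288,.1945,.179)
im=read_camera("side"); crop("side",im,205,195,100,100,6,'side9')
E
```

```text
t 13.55 pos [0.5282 0.195  0.1941] head -52.28 w 0.0002 F [ 0.17  0.64 -0.41]
shift [0.0002 0.0008 0.0151] rotvec [ 0.0005 -0.0009  0.    ]
```

View pics/side9.png

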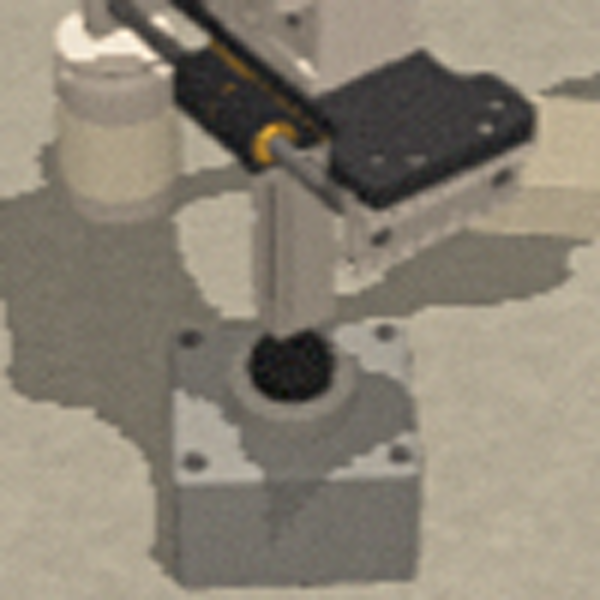

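The fingertips are above the black disc (290,365 in the crop). I'll press.

Request:
drive_tool(
  increments=[0,0.0005,0.005,0,0,0,-1,0,0.0005,0.01,0,0,0,-1,0,0.0005,0.013,0,0,0,-1,0,0.0005,0.015,0,0,0,-1,0,0.0005,0.017,0,0,0,-1,0,0.0005,0.018,0,0,0,-1,0,0.0005,0.019,0,0,0,-1,0,0.0005,0.02,0,0,0,-1,0,0.0005,0.0205,0,0,0,-1,0,0.0005,0.0205,0,0,0,-1],
)

```text
time_s: 14.6
ee_pos: [0.5279, 0.1944, 0.1735]
ee_rot: [0.0, 0.946, 0.323, -0.0]
contact_force: [-2.8, -1.1, 5.8]
gripper_width: 0.0005
```

Nominal depth is 5.5 mm at 5.8 N. I'll go a little further until it reaches the stop.

Request:
drive_tool(
  increments=[0,0,0.0005,0,0,0,-1,0,0,0.001,0,0,0,-1,0,0,0.001,0,0,0,-1,0,0,0.001,0,0,0,-1,0,0,0.001,0,0,0,-1,0,0,0.001,0,0,0,-1,0,0,0.001,0,0,0,-1,0,0,0.001,0,0,0,-1,0,0,0.001,0,0,0,-1,0,0,0.001,0,0,0,-1],
)

```text
time_s: 15.6
ee_pos: [0.5279, 0.1944, 0.1733]
ee_rot: [0.0, 0.946, 0.323, -0.0]
contact_force: [-4.3, -0.6, 10.3]
gripper_width: 0.0002
```

```bash
python3 - <<'E'
from h import *
to(.5288,.1945,.179)
im=read_camera("side"); crop("side",im,205,195,100,100,6,'side10')
E
```

```text
t 15.6 pos [0.5279 0.1944 0.1733] head -52.28 w 0.0002 F [-4.35 -0.55 10.34]
shift [ 0.0008  0.0005 -0.0057] rotvec [ 0.0001  0.0001 -0.    ]
```

View pics/side10.png

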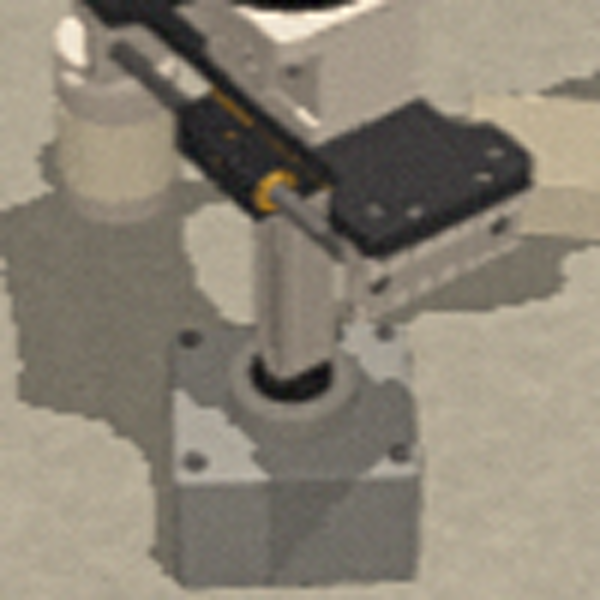

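The button is down and against its stop: the force jumped to 10 N with no further travel. Now I'll lift off.

Request:
drive_tool(
  increments=[0,0,-0.004,0,0,0,-1,0,0,-0.01,0,0,0,-1,0,0,-0.02,0,0,0,-1,0,0,-0.035,0,0,0,-1,0,0,-0.05,0,0,0,-1,0,0,-0.07,0,0,0,-1,0,0,-0.09,0,0,0,-1,0,0,-0.1,0,0,0,-1,0,0,-0.1,0,0,0,-1,0,0,-0.1,0,0,0,-1],
)

```text
time_s: 16.65
ee_pos: [0.5281, 0.1944, 0.2717]
ee_rot: [0.0, 0.946, 0.323, -0.0]
contact_force: [0.1, -0.0, 1.5]
gripper_width: 0.0002
```

```bash
python3 - <<'E'
from h import *
to(.5288,.1945,.179)
im=read_camera("side"); cv2.imwrite('pics/side11.png',im[:,:,::-1]); crop("side",im,170,110,120,190,3.1,'side11c')
a=cv2.imread('pics/side0.png')[:,:,::-1]
d=np.abs(im.astype(int)-a).max(2)
E
```

```text
t 16.65 pos [0.5281 0.1944 0.2717] head -52.29 w 0.0002 F [ 0.13 -0.05  1.49]
shift [0.0007 0.0004 0.0927] rotvec [-0.0001  0.0005  0.    ]
```

View pics/side11c.png

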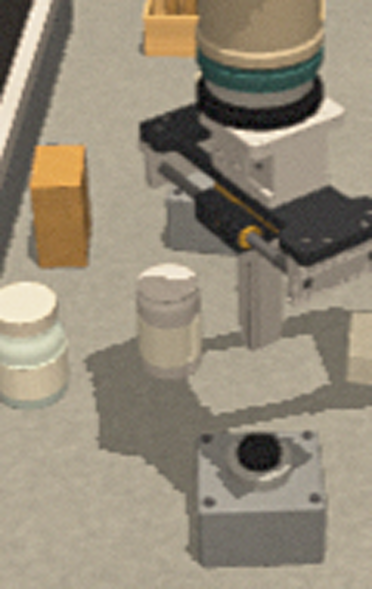

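View pics/side11.png

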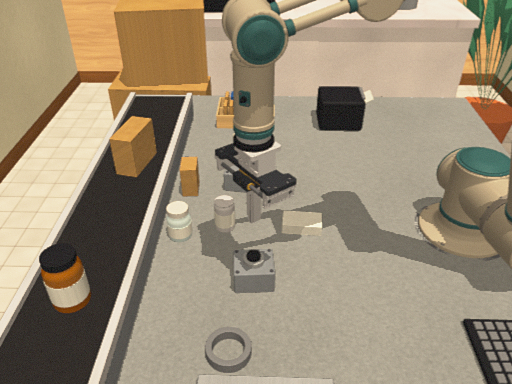

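The start button is out again (254,256), and the can, jar, carton, ring and box stand as before. The mug and stop are hidden here, so I'll check them in the top view.

```bash
python3 - <<'E'
from h import *
im=read_camera("top"); cv2.imwrite('pics/top2.png',im[:,:,::-1])
E
```

```text
(no output)
```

View pics/top2.png

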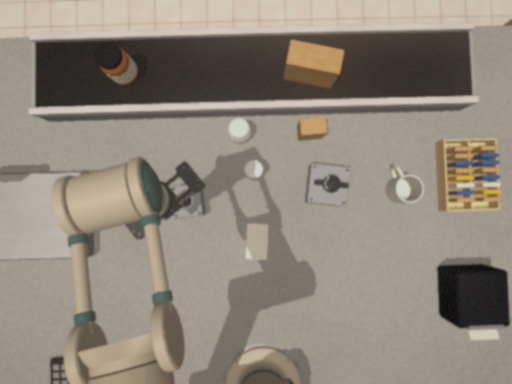

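The top view shows the mug at (407,188) and the stop at (331,183) unchanged, with the wings back along the box's y axis. Handing in.

```bash
python3 -c "
from rig import bot; print(bot.sign_off())"
```

```text
the job is handed in; nothing more can be done
None
```

The opening check is done and handed in at about 17 s of the 51 s allowed; the sign-off gives no verdict.

- **Stop button, press:** I pressed it in about 12–13 mm. The reading with it about 12 mm in was 7.5 N, with no reading at the final 1 mm. I then lifted the fingers clear, and the picture showed it staying in.
- **Stop button, twist:** I turned it clockwise with the open fingers pushing both wings. It jumped out and the wings sprang back to rest.
- **Start button:** I pressed it to its stop, where travel ended at about 6 mm and the force rose to about 10 N. It came back out when let go.

My last pictures show both buttons out and the wings untwisted. All the loose things look unmoved by eye, and the arm is clear of everything. The last force reading after the lift was 1.5 N upward, with nothing in contact in the pictures; I put it down to the arm still settling.

The two cameras disagreed by 2–4 mm on the stations' positions, so I used the average. For the start button disc itself they differed by about 10 mm in y, so I used the box centre instead. None of the checks failed.

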